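# Find the heavy side of a ballasted print on the finishing spindle

## Robot

A 7-joint arm with a two-finger parallel gripper is mounted at the origin on the work surface. World frame = base frame: x ahead of the robot, y to its left, z up, the work surface at z = 0. Lengths are in m, angles in degrees, forces in N, time in s.
With the tool pointing down it reaches from about 0.425 to 1.025 m from the base axis. Payload 9.4 kg.
Tool frame: the origin (TCP) lies on the centre line of the jaws, within the pads' length; the fingertips stand 25 mm ahead of it and the grasp point (between the pads) lies 6 mm ahead of it; z points along the fingers, y is the direction in which the jaws open and shut (so a half turn about z gives the same grasp; the last joint's range is limited). The gripper opens to 93 mm and grips with 3 to 60 N. Pads are 15 mm wide; open, the fingers measure 128 mm over their backs; the gripper's body (75 mm by 188 mm) begins 65 mm behind the grasp point.
Start: joints at [66.881, 34.337, -0.143, 91.639, 0.103, 54.024, -4.572], TCP at [0.233, -0.687, 0.244] pointing down, gripper open.
Joint ranges: [-147.43, 147.43], [-19.82, 112.94], [-74.19, 73.91], [6.32, 146.72], [-59.91, 239.91], [6.04, 106.73], [-150.56, 150.56]. Speed limits (degrees/s): [127.2, 127.2, 172.46, 172.46, 180, 180, 180].

## Interface

Orientations are given as [roll, pitch, yaw] about the fixed x, y, z axes, in that order (R = Rz(yaw) Ry(pitch) Rx(roll)).
In Python, from rig import * gives the robot as it stands.
- The arm moves only by the tool apply_moves, never from a script. Its argument "rows" is a list of rows, each a list of 7 numbers: the opening, from 0 (shut) to 1 (fully open), then the shift along the world's x, y, z as a fraction of full scale, then the turn, a rotation vector about the world's x, y, z as a fraction of full scale. In form: [[gripper, x, y, z, ax, ay, az], ...]. A call has 1 to 10 rows; each row shifts and turns the commanded pose from where the row before left it; what a row does not reach is not made up. Full scale, the value 1, is 25 cm for a shift and pi rad for a turn. A row lasts 1/10 s, in which the tool goes at most 50 mm and 8.59 degrees, less where a joint would pass 70% of its speed; a pose out of reach is approached as far as the arm can. A call with a number of a shift or a turn outside -1 to 1 is refused whole. A call with a gripper value outside its range is refused whole. The fingers move at their own pace and stop on an object; "grip_force" is the grip in N (left out, the last holds). Time passes only in rows, so rows that do not move let the fingers close. It gives the time, the measured TCP pose, the force and the opening at its end, in the units of the state.
- read_state(): the state, without advancing time (a new reading comes with each control period).
- get_image(name): name is "side" or "top"; returns the picture (480x640x3 uint8, red, green, blue); there is no depth.
- calibration(name): a dict with "mtx" (3x3 intrinsics, pixels), "R" (3x3) and "t" (3): a world point X has camera coordinates R X + t. Camera axes: x right, y down, z forward; pixel columns grow to the right and rows downward; lengths in m; the calibration is good to about 2 mm. A picture is of the moment at which its call begins. calibration takes no time and is no camera call.
- hand_in(): hands the job in, once; it reports no verdict.
The state is a dict: "clock": time; "joint_pos": joint angles; "qvel": joint speeds; "joint_torque": joint torques, N m; "position": TCP position; "ee_rot": TCP orientation; "force": force on the tool from outside, world axes, zero at the start; "torque": the same for the moment, N m; "gripper_width": finger opening in m.
Only numpy, scipy, OpenCV 4.12 (cv2) and the standard library are available. Lean on these libraries where they do the work, as an engineer would, in place of code of your own. Each camera call takes 0.05 s, during which the arm holds its last target.

## Task

The fluted printed drum on the finishing spindle has a steel slug sealed somewhere inside, off centre, and a counterweight is to be bolted on opposite it: first free the spindle by turning the brake knob on top of the housing clockwise until it clicks past its detent. Then turn the spindle by its crank handle, feel from the effort which side of the drum is heavy (stiff drag keeps it wherever it is left, so it will not swing down by itself), and bring the heavy side to the bottom. Finish while still gripping the crank handle and holding it still there, with the brake left off and the loose things on the desk left where they are.

Things in the scene. Friction and masses are not known exactly. Their poses are not given: they have to be found in the camera images.
- headstock: Grey cast housing, fixed on the desk, yaw within 0.3 rad: foot 170 x 190 mm, lying barrel 100 mm across. Origin: centre of the foot, on the desk. The level spindle axis runs along this body's y, 160 mm above the origin; faceplate and cream fluted drum (182 mm across, alike all round) at its +y end, 92 to 172 mm from the origin, crank at its -y end; x is square to the axis
- crank_center (a point): Point on the spindle axis, fixed to the housing (same axes), opposite the middle of the crank handle: 162.5 mm from the housing's origin along -y, 160 mm above the desk. The middle of the handle circles it at 50 mm. Brake off, turning takes a steady drag of about 0.25 N m either way, more while the heavy side rises (by up to 0.17 to 0.21 N m, when level with the axis), less by as much while it sinks, just the drag with it at top or bottom
- crank_handle: Black revolving crank handle, a level cylinder 24 mm across and 100 mm long along its own y, parallel to the spindle axis, spinning freely on its pin. Origin: its middle, on the centre line. The steel crank arm (10 mm thick, balanced by a 29 mm ball at its other end) stands 7 mm past the handle's inner (+y) end. It is clamped to the shaft at an angle that differs each time, and turns with the spindle
- brake_grip (a point): Grip point of the black brake knob, on its vertical axis, 243 mm above the desk, on top of the housing, 37 mm to its -x side. Turns with the knob: the grip is a bar 44 mm long (point x), 14 mm thick (point y), from 24 mm below this point to 14 mm above it, on a round skirt 44 mm across whose top is 22 mm below this point. At joint value 0 the bar lies along the housing's x
- brake (a joint): Angle of the brake knob, rad; grows clockwise seen from above. 0 to 0.15 at the start (brake on, spindle held fast). A spring-ball detent resists from about 0.25, is crested at 0.6 and lets go by 0.95; it takes about 0.2 N m. Past it the brake is off; end stop at 1.35
- counterweight: Loose steel block 60 x 30 x 18 mm with a screw head on it, lying on the desk near the crank; origin: centre of its underside. To be left alone
- plug: Loose round cream screw plug, 66 mm diameter, 18 mm high, with two pin holes, lying on the desk near the drum; origin: centre of its underside. To be left alone
- deburrer: Loose deburring tool like a small screwdriver, 150 mm long with a grey 26 mm handle, lying on the desk near the crank; origin: mid-length, on the desk. To be left alone

How it is judged (in metres and radians):
On the way:
1. the brake knob has been turned past its click (value of joint brake above 0.85 rad), for 0.2 s.
At the end, for the whole second after the job is handed in: Heavy side at the bottom within about 14 degrees (0.25 rad), crank still (under 10 mm/s), crank handle gripped between the fingers (over 2 N), brake knob past its click (over 0.85 rad), counterweight, plug and deburring tool within 30 mm of where they were (height (world z) of slug below 0.1019 m and linear speed of crank_handle below 0.01 m/s and contact force between the fingers and crank_handle above 2 N and distance between the grasp point and crank_handle below 0.06 m and value of joint brake above 0.85 rad and distance of each of counterweight, plug, deburrer from where it was at the start of the episode below 0.03 m); the arm keeps its last pose, push and grip.
It fails at once if the crank is forced round with the brake still on (value of joint brake below 0.6 rad and distance of crank_handle from where it was at the start of the episode above 0.025 m).
It fails at once if a loose thing on the desk is disturbed (distance of any of counterweight, plug, deburrer from where it was at the start of the episode above 0.04 m).
It also fails if it takes over 72 s, if anything falls off the work surface, if the arm or the gripper's body presses on something with over 40 N, if the wrist force passes 120 N, or if a joint passes its speed limit or range.

## Working session

There is one attempt and no reset: what is moved stays moved. The work goes in short steps, Python scripts to look and compute and a tool call to move; the robot and the scene stay as the last step left them, time stands still between calls to the robot, and variables do not carry over. Pictures are saved under pics/ and viewed, and the job is handed in when it is done.

Besides the shell and the picture viewer there is one more tool, called after "Request:" as name([rows], argument=value, ...), one row to a line, values as JSON. apply_moves: Moves the arm, as the interface text tells. Shift numbers are shares of 25 cm and turn numbers shares of pi rad, none past 1 either way. Its arguments: {"type":"object","properties":{"rows":{"type":"array"},"grip_force":{"type":"number"}},"required":["rows"]}

```bash
mkdir -p pics
python3 - <<'E'
from rig import *
import cv2
print(read_state())
for n in("side","top"):
    im=get_image(n); cv2.imwrite(f"pics/{n}0.png",im[:,:,::-1])
    c=calibration(n); print(n,c)
E
```

```text
{'clock': 0.0, 'joint_pos': array([66.88190121, 34.38649806, -0.14506008, 91.67972849,  0.10182082,
       54.02361822, -4.57329617]), 'qvel': array([ 0.01362342,  0.02076157, -0.00064974,  0.06931184,  0.07132621,
        0.06592547,  0.02848247]), 'joint_torque': array([ 7.93300969e-04, -7.65064287e+01,  1.49768461e+00, -2.52348340e+01,
       -5.24664810e-02,  1.70309446e-02,  1.05947038e-04]), 'position': array([ 0.2325699 , -0.6862186 ,  0.24274261]), 'ee_rot': array([-1.79910599e+02,  7.53204193e-03,  1.87244624e+01]), 'force': array([ 0.16455498,  0.86122627, -0.77283352]), 'torque': array([-0.02643451, -0.0336422 ,  0.03101706]), 'gripper_width': 0.09318261806165362}
side {'mtx': array([[576.26916795,   0.        , 321.74595437],
       [  0.        , 576.26916795, 242.6661736 ],
       [  0.        ,   0.        ,   1.        ]]), 'R': array([[-0.74904357, -0.66242893, -0.01102896],
       [-0.4512544 ,  0.52230438, -0.72357971],
       [ 0.48508061, -0.53701587, -0.69015271]]), 't': array([0.49269441, 0.30061641, 0.88834572])}
top {'mtx': array([[453.70791477,   0.        , 319.54832493],
       [  0.        , 453.70791477, 243.15457166],
       [  0.        ,   0.        ,   1.        ]]), 'R': array([[ 0.02979598, -0.99945365,  0.01430361],
       [-0.98699452, -0.03168005, -0.15760136],
       [ 0.1579684 , -0.0094217 , -0.98739922]]), 't': array([0.06599983, 0.59749085, 0.93666847])}
```

View pics/side0.png

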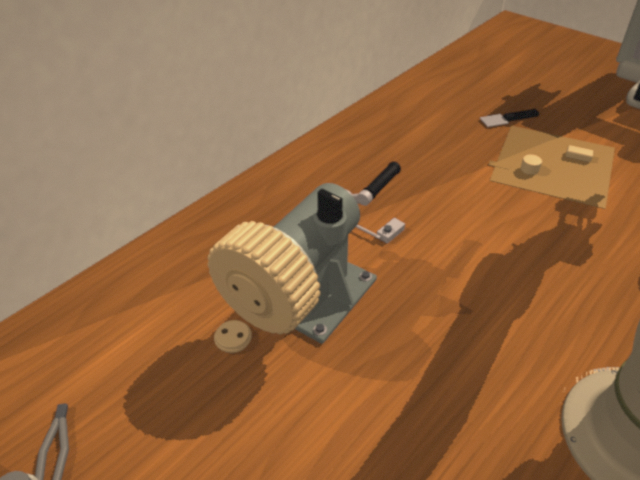

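View pics/top0.png

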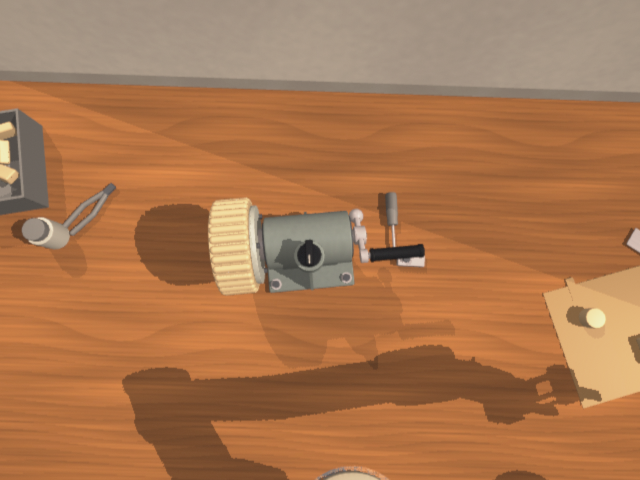

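Run:
```python
import cv2
im=cv2.imread("pics/top0.png")[180:310,190:450]; cv2.imwrite("pics/t0z.png",cv2.resize(im,None,fx=3,fy=3,interpolation=cv2.INTER_CUBIC))
im=cv2.imread("pics/side0.png")[150:360,200:420]; cv2.imwrite("pics/s0z.png",cv2.resize(im,None,fx=2.8,fy=2.8,interpolation=cv2.INTER_CUBIC))
```

```text
(no output)
```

View pics/t0z.png

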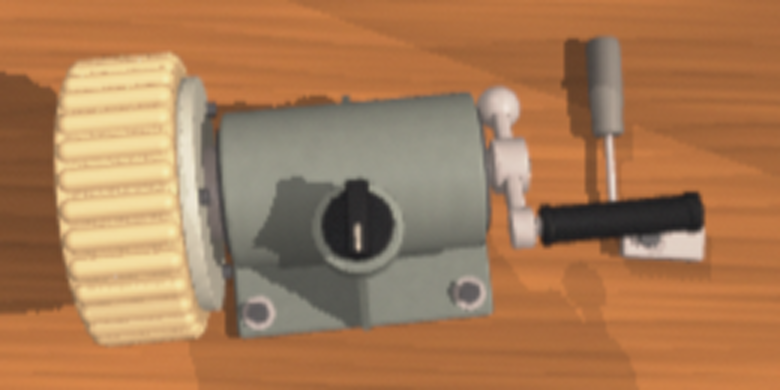

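View pics/s0z.png

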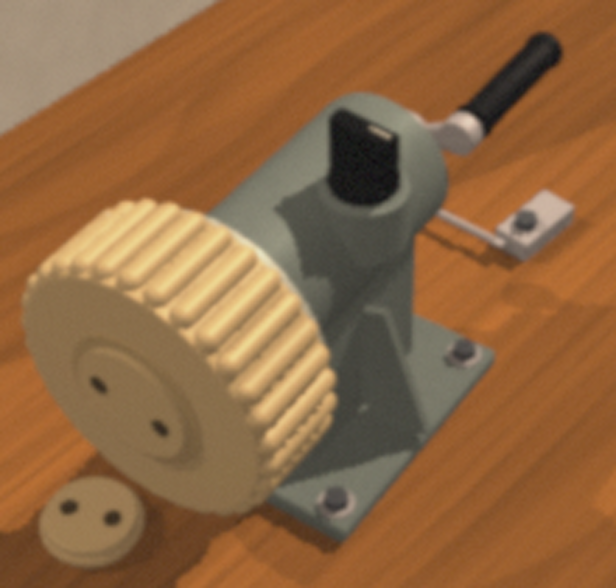

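```bash
cat > h.py <<'E'
from rig import *
import numpy as np, cv2
from scipy.optimize import least_squares
C={n:calibration(n) for n in("side","top")}
def proj(n,P):
    c=C[n]; q=c["R"]@np.asarray(P)+c["t"]; q=c["mtx"]@q; return q[:2]/q[2]
def ray_z(n,uv,z):
    c=C[n]; d=c["R"].T@np.linalg.solve(c["mtx"],[uv[0],uv[1],1]); o=-c["R"].T@c["t"]
    return o+d*(z-o[2])/d[2]
def w(p,L):
    c,s=np.cos(p[2]),np.sin(p[2]); return np.array([p[0]+c*L[0]-s*L[1],p[1]+s*L[0]+c*L[1],L[2]])
E
python3 - <<'E'
from h import *
ft=0.014
def res(p,full=False):
    hx,hz=.05*np.cos(p[3]),.16+.05*np.sin(p[3])
    obs=[("side",(-.085,-.095,p[4]),(376.1,276.1)),("side",(-.085,.095,0),(323.2,342)),
    ("top",(-.085,.095,p[4]),(270,292.3)),("top",(-.085,-.095,p[4]),(354,284.7)),
    ("top",(hx,-.1125,hz),(370.7,254.7)),("top",(hx,-.2125,hz),(424,250.7)),
    ("side",(hx,-.1125,hz),(370.7,192.1)),("side",(hx,-.2125,hz),(394.6,167.9)),
    ("side",(-.037,0,.257),(330.5,194)),("top",(-.037,0,.257),(309.3,252)),
    ("side",(0,.172,.16),(246,296.2))]
    return np.concatenate([proj(n,w(p,L))-np.array(o) for n,L,o in obs])
r=least_squares(res,[.6,0,0.05,0.,.012],loss="soft_l1",x_scale=[.1,.1,.1,1,.01])
print(r.x,res(r.x).reshape(-1,2).round(1).tolist())
p=r.x
print("handle",w(p,(.05*np.cos(p[3]),-.1625,.16+.05*np.sin(p[3]))),"cc",w(p,(0,-.1625,.16)),"knob",w(p,(-.037,0,.243)))
for uv in [(392,193),(394,245),(412,262),(398,245)]: print(uv,ray_z("top",uv,.01).round(3))
E
```

```text
[ 0.55902087  0.09323096 -0.1417472  -0.02301297  0.04930762] [[20.4, 0.2], [-4.3, 5.0], [-6.0, -1.4], [-1.7, 21.7], [6.6, -17.6], [4.6, -4.7], [-14.9, -0.1], [-1.3, 3.0], [12.3, 4.6], [2.4, 13.9], [0.2, -16.4]]
handle [ 0.58554943 -0.07470105  0.15884945] cc [ 0.536064   -0.06763927  0.16      ] knob [0.52239195 0.09845807 0.243     ]
(392, 193) [ 0.723 -0.079  0.01 ]
(394, 245) [ 0.602 -0.084  0.01 ]
(412, 262) [ 0.565 -0.124  0.01 ]
(398, 245) [ 0.603 -0.093  0.01 ]
```

```bash
cat > fit.py <<'E'
from h import *
def res(p):
    hx,hz=.05*np.cos(p[3]),.16+.05*np.sin(p[3])
    obs=[("side",(-.085,-.095,p[4]),(376.1,276.1)),("side",(-.085,.095,0),(323.2,342)),
    ("top",(-.085,.095,p[4]),(270,292.3)),("top",(-.085,-.095,p[4]),(354,284.7)),
    ("top",(hx,-.1125,hz),(370.7,254.7)),("top",(hx,-.2125,hz),(424,250.7)),
    ("side",(hx,-.1125,hz),(370.7,192.1)),("side",(hx,-.2125,hz),(394.6,167.9)),
    ("side",(-.037,0,.257),(330.5,194)),("top",(-.037,0,.257),(309.3,252)),
    ("side",(0,.172,.16),(246,296.2))]
    return np.concatenate([proj(n,w(p,L))-np.array(o) for n,L,o in obs])
r=min((least_squares(res,[.6,0.05,0.05,a,.012],loss="soft_l1",x_scale=[.1,.1,.1,1,.01]) for a in(0,1,2,3,4,5)),key=lambda r:r.cost)
p=r.x
if __name__=="__main__":
    print(r.x,res(r.x).reshape(-1,2).round(1).tolist())
    print("handle",w(p,(.05*np.cos(p[3]),-.1625,.16+.05*np.sin(p[3]))),"cc",w(p,(0,-.1625,.16)),"knob",w(p,(-.037,0,.243)))
E
python3 fit.py
```

```text
[0.58297518 0.1075124  0.12386974 2.63840786 0.00819908] [[1.0, 0.2], [-0.7, 2.6], [-0.4, 0.4], [0.9, -0.0], [-0.2, 0.6], [-0.2, -0.3], [-3.0, 1.9], [0.3, -1.5], [-0.9, -0.2], [0.2, -0.2], [2.8, -4.5]]
handle [ 0.55958564 -0.05915446  0.1841109 ] cc [ 0.60305258 -0.05374251  0.16      ] knob [0.54625868 0.10294093 0.243     ]
```

Request:
apply_moves([
  [1,0.05,0.13,0.14,0,0,0.038],
  [1,0.05,0.13,0.14,0,0,0.038],
  [1,0.05,0.13,0.14,0,0,0.038],
  [1,0.05,0.13,0.14,0,0,0.038],
  [1,0.05,0.13,0,0,0,0.038],
  [1,0.05,0.13,0,0,0,0.038],
  [1,0.05,0.13,0,0,0,0.038],
  [1,0.05,0.13,0,0,0,0.038],
], grip_force=60)

```text
clock: 0.9
position: [0.3329, -0.4251, 0.3835]
ee_rot: [-180.0, 0.0, 73.7]
force: [0.4, -0.3, -0.5]
gripper_width: 0.0928
```

Request:
apply_moves([
  [1,0.053,0.132,0,0,0,0.0376],
  [1,0.053,0.132,0,0,0,0.0376],
  [1,0.053,0.132,0,0,0,0.0376],
  [1,0.053,0.132,0,0,0,0.0376],
  [1,0.053,0.132,0,0,0,0.0376],
  [1,0.053,0.132,0,0,0,0.0376],
  [1,0.053,0.132,0,0,0,0.0376],
  [1,0.053,0.132,0,0,0,0.0376],
])

```text
clock: 1.7
position: [0.4388, -0.1613, 0.3835]
ee_rot: [-180.0, 0.0, 127.9]
force: [0.6, -0.1, 0.0]
gripper_width: 0.0926
```

Request:
apply_moves([
  [1,0.053,0.132,0,0,0,0.0376],
  [1,0.053,0.132,0,0,0,0.0376],
  [1,0.053,0.132,0,0,0,0.0376],
  [1,0.053,0.132,0,0,0,0.0376],
  [1,0.053,0.132,0,0,0,0.0376],
  [1,0.053,0.132,0,0,0,0.0376],
  [1,0.053,0.132,0,0,0,0.0376],
  [1,0.053,0.132,0,0,0,0.0376],
  [0.6,0,0,0,0,0,0],
])

```text
clock: 2.6
position: [0.5452, 0.1059, 0.3834]
ee_rot: [179.8, -0.0, -177.8]
force: [-0.4, -0.3, -0.6]
gripper_width: 0.0889
```

Run:
```python
from h import *
s=read_state(); print(s["position"],s["ee_rot"],s["gripper_width"],s["joint_pos"])
im=get_image("side"); cv2.imwrite("pics/s1.png",im[:,:,::-1])
```

```text
[0.54521393 0.10587545 0.38340028] [ 1.79814520e+02 -5.80997924e-04 -1.77764703e+02] 0.08892954333000395 [ 20.54774177  21.04793728 -50.967525   101.79253953  17.66052609
  65.55825608  56.2820893 ]
```

View pics/s1.png

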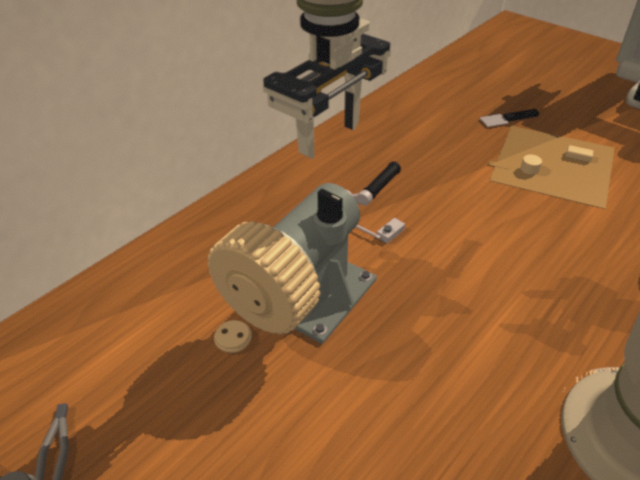

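Request:
apply_moves([
  [0.6,0.004,-0.012,-0.13,0,0,0],
  [0.6,0,0,-0.13,0,0,0],
  [0.6,0,0,-0.1,0,0,0],
  [0.6,0,0,-0.1,0,0,0],
  [0.6,0,0,-0.07,0,0,0],
  [0.6,0,0,0,0,0,0],
])

```text
clock: 3.25
position: [0.5443, 0.0962, 0.2489]
ee_rot: [-179.9, -0.2, -178.4]
force: [-0.0, -0.4, -0.3]
gripper_width: 0.0558
```

Request:
apply_moves([
  [0,0,0,0,0,0,0],
  [0,0,0,0,0,0,0],
  [0,0,0,0,0,0,0],
  [0,0,0,0,0,0,0],
  [0,0,0,0,0,0,0],
  [0,0,0,0,0,0,0],
])

```text
clock: 3.85
position: [0.5459, 0.1047, 0.252]
ee_rot: [179.4, 0.2, -178.1]
force: [1.3, 14.9, -9.3]
gripper_width: 0.0138
```

Request:
apply_moves([
  [0,0,0.024,0,0,0,0],
  [0,0,0,0,0,0,-0.03],
  [0,0,0,0,0,0,-0.03],
  [0,0,0,0,0,0,-0.03],
  [0,0,0,0,0,0,-0.03],
  [0,0,0,0,0,0,-0.03],
  [0,0,0,0,0,0,-0.03],
  [0,0,0,0,0,0,-0.03],
  [0,0,0,0,0,0,-0.03],
  [0,0,0,0,0,0,-0.03],
])

```text
clock: 4.85
position: [0.5461, 0.1056, 0.2519]
ee_rot: [179.9, 0.0, 133.0]
force: [-0.6, 3.1, 0.6]
gripper_width: 0.0139
```

Run:
```python
from h import *
s=read_state(); print(s["position"],s["ee_rot"],s["force"],s["torque"])
```

```text
[0.5461038  0.10559564 0.25188648] [1.79867194e+02 1.45506340e-02 1.32971663e+02] [-0.594487    3.10747243  0.55601662] [ 0.96517083 -0.54650124  0.01873171]
```

Request:
apply_moves([
  [0,0,0,0,0,0,-0.03],
  [0,0,0,0,0,0,-0.03],
  [0,0,0,0,0,0,-0.025],
  [0,0,0,0,0,0,0],
  [0,0,0,0,0,0,0],
])

```text
clock: 5.35
position: [0.5462, 0.1057, 0.2518]
ee_rot: [179.9, -0.0, 118.0]
force: [-0.7, 5.2, 4.1]
gripper_width: 0.0137
```

Request:
apply_moves([
  [0.5,0,0,0,0,0,0],
  [0.5,0,0,0,0,0,0],
  [0.5,0,0,0,0,0,0],
  [0.5,0,0,0,0,0,0],
  [0.5,0,0,0.1,0,0,0],
  [0.5,0,0,0.15,0,0,0],
  [0.5,0,0,0.15,0,0,0],
])

```text
clock: 6.05
position: [0.5453, 0.104, 0.3518]
ee_rot: [-179.9, -0.0, 117.8]
force: [0.1, 0.7, 0.1]
gripper_width: 0.0466
```

Run:
```python
from h import *
s=read_state(); print(s["position"],s["ee_rot"],s["force"],s["torque"])
for n,b in(("side",(150,360,200,420)),("top",(180,310,190,450))):
    im=get_image(n)[b[0]:b[1],b[2]:b[3],::-1]; cv2.imwrite(f"pics/{n}2.png",cv2.resize(im,None,fx=2.7,fy=2.7,interpolation=cv2.INTER_CUBIC))
```

```text
[0.54529542 0.1040097  0.35181868] [-1.79899598e+02 -3.14691482e-02  1.17848046e+02] [0.09836303 0.67495188 0.08416884] [ 0.04741797 -0.19973166 -0.03174119]
```

View pics/side2.png

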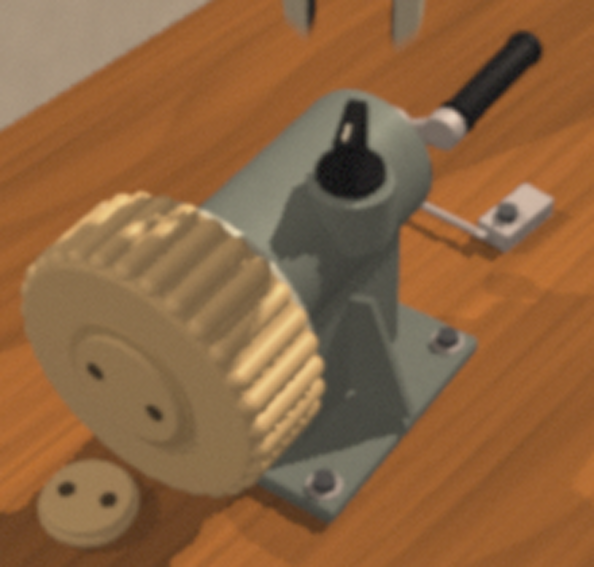

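View pics/top2.png

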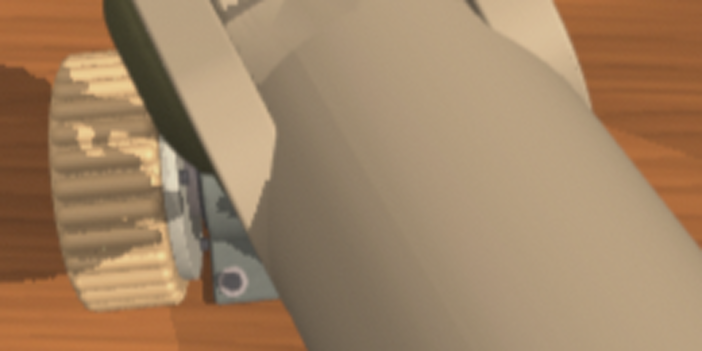

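Request:
apply_moves([
  [0.7,0.015,-0.168,0,0,0,-0.0288],
  [0.7,0.015,-0.168,0,0,0,-0.0288],
  [0.7,0.015,-0.168,0,0,0,-0.0288],
  [0.7,0.015,-0.168,0,0,0,-0.0288],
  [0.7,0,0,-0.1,0,0,0],
  [0.7,0,0,-0.1,0,0,0],
  [0.7,0,0,0,0,0,0],
  [0.7,0,0,0,0,0,0],
])

```text
clock: 6.95
position: [0.5605, -0.0635, 0.3009]
ee_rot: [-179.9, -0.0, 97.1]
force: [-0.2, -0.1, -0.6]
gripper_width: 0.0649
```

Run:
```python
from h import *
F=[]
for i in range(3):
    im=get_image("side" if i<2 else "top"); s=read_state(); F.append(np.r_[s["force"],s["torque"]])
    if i: 
        n=["","side","top"][i]; b=(100,310,220,460) if i==1 else (180,310,190,450)
        cv2.imwrite(f"pics/{n}3.png",cv2.resize(im[b[0]:b[1],b[2]:b[3],::-1],None,fx=2.7,fy=2.7,interpolation=cv2.INTER_CUBIC))
print(np.round(F,2)); print(s["position"],s["ee_rot"],s["clock"])
print(p if 0 else "")
```

```text
[[-0.18  0.24  0.52  0.01 -0.04 -0.01]
 [ 0.3  -0.5   0.81 -0.03 -0.13  0.01]
 [-0.4  -0.33 -0.27 -0.03 -0.08 -0.06]]
[ 0.56128838 -0.06330352  0.3022384 ] [1.79907074e+02 2.12244172e-02 9.71278338e+01] 7.1
```

View pics/side3.png

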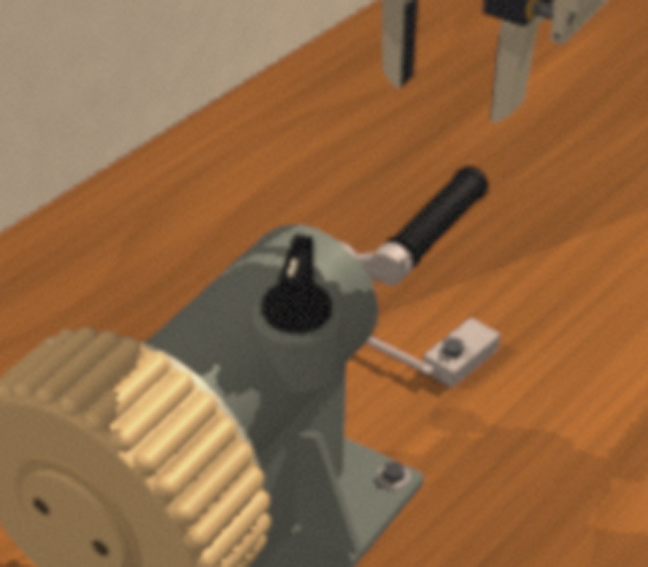

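View pics/top3.png

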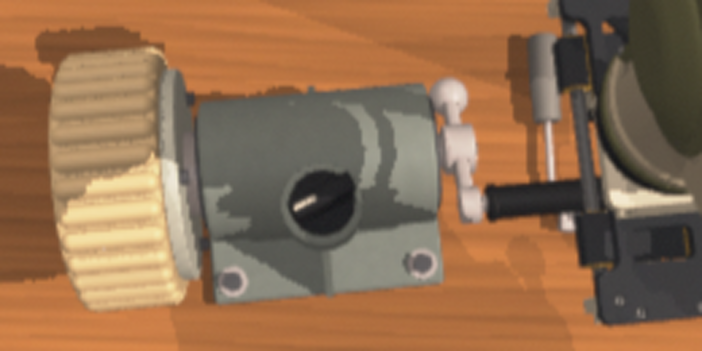

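Request:
apply_moves([
  [0.7,0,0,-0.13,0,0,0],
  [0.7,0,0,-0.13,0,0,0],
  [0.7,0,0,-0.1,0,0,0],
  [0.7,0,0,-0.08,0,0,0],
  [0.7,0,0,0,0,0,0],
], grip_force=30)

```text
clock: 7.6
position: [0.56, -0.0635, 0.1897]
ee_rot: [-179.8, -0.0, 97.1]
force: [0.1, -0.2, 0.6]
gripper_width: 0.0646
```

Request:
apply_moves([
  [0,0,0,0,0,0,0],
  [0,0,0,0,0,0,0],
  [0,0,0,0,0,0,0],
  [0,0,0,0,0,0,0],
  [0,0,0,0,0,0,0],
  [0,0,0,0,0,0,0],
], grip_force=30)

```text
clock: 8.2
position: [0.5609, -0.0637, 0.1914]
ee_rot: [180.0, 0.0, 97.1]
force: [0.4, -0.7, 1.6]
gripper_width: 0.0228
```

Run:
```python
from h import *
for i in range(2):
    im=get_image(["side","top"][i]); s=read_state(); print(np.round(np.r_[s["force"],s["torque"]],2))
    n=["side","top"][i]; b=(100,310,220,460) if i==0 else (180,310,190,450)
    cv2.imwrite(f"pics/{n}4.png",cv2.resize(im[b[0]:b[1],b[2]:b[3],::-1],None,fx=2.7,fy=2.7,interpolation=cv2.INTER_CUBIC))
print(s["position"],s["ee_rot"],s["clock"])
```

```text
[ 0.31 -0.44  1.77 -0.07 -0.06 -0.01]
[ 0.11 -0.11  2.92 -0.09 -0.01  0.05]
[ 0.56094388 -0.06370792  0.1913924 ] [1.79970106e+02 1.22119261e-02 9.70918025e+01] 8.3
```

View pics/side4.png

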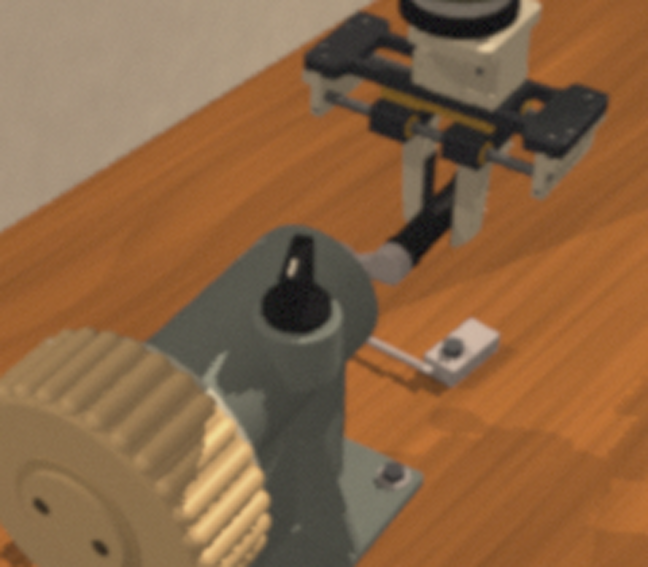

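Run:
```python
import numpy as np
y=.1239; a=np.radians(151-6*np.arange(61))
P=np.c_[.05*np.cos(a)*np.cos(y),.05*np.cos(a)*np.sin(y),.05*np.sin(a)]/.25
Q=np.round(P,3); d=np.diff(Q,axis=0)
for i in range(0,60,5): print(151-6*(i+5), [ [0]+[round(float(v),3) for v in r]+[0,0,0] for r in d[i:i+5]])
```

```text
121 [[0, 0.011, 0.002, 0.018, 0, 0, 0], [0, 0.013, 0.001, 0.016, 0, 0, 0], [0, 0.015, 0.002, 0.015, 0, 0, 0], [0, 0.016, 0.002, 0.014, 0, 0, 0], [0, 0.017, 0.002, 0.011, 0, 0, 0]]
91 [[0, 0.018, 0.003, 0.01, 0, 0, 0], [0, 0.019, 0.002, 0.008, 0, 0, 0], [0, 0.02, 0.002, 0.006, 0, 0, 0], [0, 0.021, 0.003, 0.004, 0, 0, 0], [0, 0.021, 0.003, 0.001, 0, 0, 0]]
61 [[0, 0.02, 0.002, -0.001, 0, 0, 0], [0, 0.021, 0.003, -0.003, 0, 0, 0], [0, 0.02, 0.002, -0.005, 0, 0, 0], [0, 0.02, 0.003, -0.007, 0, 0, 0], [0, 0.018, 0.002, -0.009, 0, 0, 0]]
31 [[0, 0.018, 0.002, -0.011, 0, 0, 0], [0, 0.016, 0.002, -0.013, 0, 0, 0], [0, 0.015, 0.002, -0.015, 0, 0, 0], [0, 0.014, 0.002, -0.016, 0, 0, 0], [0, 0.011, 0.001, -0.017, 0, 0, 0]]
1 [[0, 0.01, 0.001, -0.018, 0, 0, 0], [0, 0.008, 0.001, -0.02, 0, 0, 0], [0, 0.005, 0.001, -0.02, 0, 0, 0], [0, 0.004, 0.001, -0.021, 0, 0, 0], [0, 0.001, 0.0, -0.021, 0, 0, 0]]
-29 [[0, 0.0, 0.0, -0.02, 0, 0, 0], [0, -0.003, -0.001, -0.021, 0, 0, 0], [0, -0.005, 0.0, -0.02, 0, 0, 0], [0, -0.007, -0.001, -0.02, 0, 0, 0], [0, -0.009, -0.001, -0.019, 0, 0, 0]]
-59 [[0, -0.011, 
[... 406 characters left out ...]
0, 0], [0, -0.021, -0.003, 0.003, 0, 0, 0], [0, -0.02, -0.002, 0.005, 0, 0, 0], [0, -0.02, -0.003, 0.007, 0, 0, 0], [0, -0.018, -0.002, 0.009, 0, 0, 0]]
-149 [[0, -0.018, -0.002, 0.011, 0, 0, 0], [0, -0.016, -0.002, 0.013, 0, 0, 0], [0, -0.015, -0.002, 0.015, 0, 0, 0], [0, -0.014, -0.002, 0.016, 0, 0, 0], [0, -0.011, -0.001, 0.017, 0, 0, 0]]
-179 [[0, -0.01, -0.001, 0.018, 0, 0, 0], [0, -0.008, -0.001, 0.02, 0, 0, 0], [0, -0.005, -0.001, 0.02, 0, 0, 0], [0, -0.004, -0.001, 0.021, 0, 0, 0], [0, -0.001, 0.0, 0.021, 0, 0, 0]]
-209 [[0, 0.0, 0.0, 0.02, 0, 0, 0], [0, 0.003, 0.001, 0.021, 0, 0, 0], [0, 0.005, 0.0, 0.02, 0, 0, 0], [0, 0.007, 0.001, 0.02, 0, 0, 0], [0, 0.009, 0.001, 0.019, 0, 0, 0]]
```

Request:
apply_moves([
  [0,0.011,0.002,0.018,0,0,0],
  [0,0.013,0.001,0.016,0,0,0],
  [0,0.015,0.002,0.015,0,0,0],
  [0,0.016,0.002,0.014,0,0,0],
  [0,0.017,0.002,0.011,0,0,0],
], grip_force=35)

```text
clock: 8.8
position: [0.5784, -0.0615, 0.2097]
ee_rot: [-179.9, 0.0, 97.1]
force: [-2.7, -0.4, -4.0]
gripper_width: 0.023
```

Request:
apply_moves([
  [0,0.018,0.003,0.01,0,0,0],
  [0,0.019,0.002,0.008,0,0,0],
  [0,0.02,0.002,0.006,0,0,0],
])

```text
clock: 9.1
position: [0.5928, -0.0597, 0.2157]
ee_rot: [-179.9, 0.0, 97.1]
force: [-4.8, -0.8, -3.2]
gripper_width: 0.0228
```

Run:
```python
from h import *
for i in range(2):
    im=get_image(["side","top"][i]); s=read_state(); print(np.round(np.r_[s["force"],s["torque"]],2))
    n=["side","top"][i]; b=(100,310,220,460) if i==0 else (180,310,190,450)
    cv2.imwrite(f"pics/{n}5.png",cv2.resize(im[b[0]:b[1],b[2]:b[3],::-1],None,fx=2.7,fy=2.7,interpolation=cv2.INTER_CUBIC))
print(s["position"],s["ee_rot"],s["clock"])
```

```text
[-1.   -2.47 -1.69 -0.49  0.2   0.  ]
[-0.85 -0.46 -0.63 -0.37 -0.01  0.03]
[ 0.59423272 -0.05951964  0.21598104] [1.79900681e+02 4.55093774e-03 9.70985701e+01] 9.2
```

View pics/side5.png

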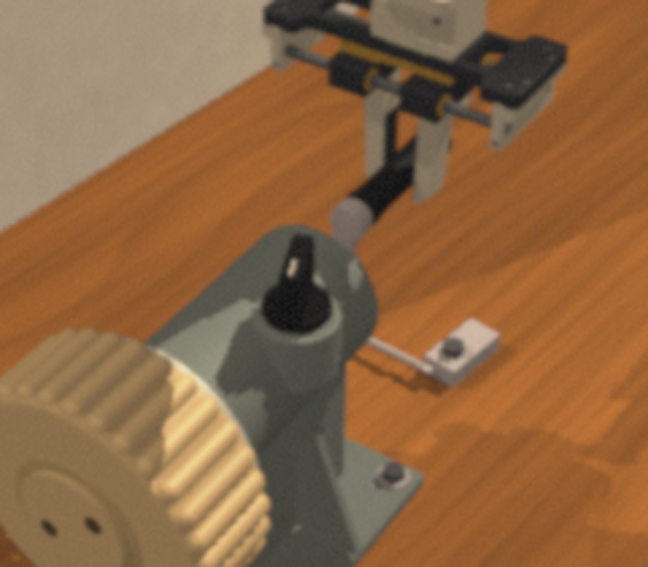

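Request:
apply_moves([
  [0,0.021,0.003,0.004,0,0,0],
  [0,0.021,0.003,0.001,0,0,0],
  [0,0.02,0.002,-0.001,0,0,0],
  [0,0.021,0.003,-0.003,0,0,0],
])

```text
clock: 9.6
position: [0.6132, -0.0572, 0.2161]
ee_rot: [-179.9, 0.0, 97.1]
force: [-6.2, -2.0, 1.5]
gripper_width: 0.0234
```

Request:
apply_moves([
  [0,0.02,0.002,-0.005,0,0,0],
  [0,0.02,0.003,-0.007,0,0,0],
  [0,0.018,0.002,-0.009,0,0,0],
])

```text
clock: 9.9
position: [0.6278, -0.0554, 0.2109]
ee_rot: [-179.9, 0.0, 97.1]
force: [-7.4, -1.7, 3.7]
gripper_width: 0.0227
```

Request:
apply_moves([
  [0,0.018,0.002,-0.011,0,0,0],
  [0,0.016,0.002,-0.013,0,0,0],
  [0,0.015,0.002,-0.015,0,0,0],
])

```text
clock: 10.2
position: [0.6402, -0.0538, 0.2014]
ee_rot: [-180.0, 0.0, 97.1]
force: [-7.5, -1.8, 6.3]
gripper_width: 0.0228
```

Request:
apply_moves([
  [0,0.014,0.002,-0.016,0,0,0],
  [0,0.011,0.001,-0.017,0,0,0],
  [0,0.01,0.001,-0.018,0,0,0],
])

```text
clock: 10.5
position: [0.6489, -0.0527, 0.1888]
ee_rot: [-180.0, 0.0, 97.1]
force: [-8.1, -1.3, 7.6]
gripper_width: 0.023
```

Request:
apply_moves([
  [0,0.008,0.001,-0.02,0,0,0],
  [0,0.005,0.001,-0.02,0,0,0],
  [0,0.004,0.001,-0.021,0,0,0],
])

```text
clock: 10.8
position: [0.6535, -0.0522, 0.1738]
ee_rot: [180.0, 0.0, 97.1]
force: [-6.9, -2.3, 8.1]
gripper_width: 0.0229
```

Request:
apply_moves([
  [0,0.001,0.0,-0.021,0,0,0],
  [0,0.0,0.0,-0.02,0,0,0],
  [0,-0.003,-0.001,-0.021,0,0,0],
])

```text
clock: 11.1
position: [0.6533, -0.0522, 0.1586]
ee_rot: [179.9, 0.0, 97.1]
force: [-6.2, -2.1, 11.0]
gripper_width: 0.0233
```

Request:
apply_moves([
  [0,-0.005,0.0,-0.02,0,0,0],
  [0,-0.007,-0.001,-0.02,0,0,0],
  [0,-0.009,-0.001,-0.019,0,0,0],
])

```text
clock: 11.4
position: [0.6487, -0.0527, 0.1442]
ee_rot: [179.9, 0.0, 97.1]
force: [-5.8, -1.5, 14.0]
gripper_width: 0.0228
```

Request:
apply_moves([
  [0,-0.011,-0.002,-0.018,0,0,0],
  [0,-0.013,-0.001,-0.016,0,0,0],
  [0,-0.015,-0.002,-0.015,0,0,0],
])

```text
clock: 11.7
position: [0.6404, -0.0537, 0.1325]
ee_rot: [179.7, 0.0, 97.1]
force: [-0.2, -0.9, 13.6]
gripper_width: 0.0233
```

Request:
apply_moves([
  [0,-0.016,-0.002,-0.014,0,0,0],
  [0,-0.017,-0.002,-0.011,0,0,0],
  [0,-0.018,-0.003,-0.01,0,0,0],
])

```text
clock: 12.0
position: [0.6296, -0.0551, 0.1239]
ee_rot: [179.4, 0.0, 97.1]
force: [5.3, -0.2, 7.8]
gripper_width: 0.0233
```

Request:
apply_moves([
  [0,-0.019,-0.002,-0.008,0,0,0],
  [0,-0.02,-0.002,-0.006,0,0,0],
  [0,-0.021,-0.003,-0.004,0,0,0],
])

```text
clock: 12.3
position: [0.6152, -0.057, 0.1184]
ee_rot: [179.4, -0.0, 97.1]
force: [9.5, -2.2, -6.5]
gripper_width: 0.023
```

Request:
apply_moves([
  [0,-0.021,-0.003,-0.001,0,0,0],
  [0,-0.02,-0.002,0.001,0,0,0],
  [0,-0.021,-0.003,0.003,0,0,0],
])

```text
clock: 12.6
position: [0.597, -0.0592, 0.1177]
ee_rot: [179.8, -0.0, 97.1]
force: [4.0, -1.4, -10.1]
gripper_width: 0.023
```

Request:
apply_moves([
  [0,-0.02,-0.002,0.005,0,0,0],
  [0,-0.02,-0.003,0.007,0,0,0],
  [0,-0.018,-0.002,0.009,0,0,0],
])

```text
clock: 12.9
position: [0.5801, -0.0612, 0.1233]
ee_rot: [180.0, 0.0, 97.1]
force: [1.5, -1.8, -5.1]
gripper_width: 0.0236
```

Request:
apply_moves([
  [0,-0.018,-0.002,0.011,0,0,0],
  [0,-0.016,-0.002,0.013,0,0,0],
  [0,-0.015,-0.002,0.015,0,0,0],
])

```text
clock: 13.2
position: [0.5675, -0.0628, 0.1333]
ee_rot: [-180.0, 0.0, 97.1]
force: [0.8, -2.6, -3.1]
gripper_width: 0.0233
```

Request:
apply_moves([
  [0,-0.014,-0.002,0.016,0,0,0],
  [0,-0.011,-0.001,0.017,0,0,0],
  [0,-0.01,-0.001,0.018,0,0,0],
])

```text
clock: 13.5
position: [0.559, -0.0639, 0.1462]
ee_rot: [180.0, 0.0, 97.1]
force: [0.6, -3.1, -3.6]
gripper_width: 0.0233
```

Request:
apply_moves([
  [0,-0.008,-0.001,0.02,0,0,0],
  [0,-0.005,-0.001,0.02,0,0,0],
  [0,-0.004,-0.001,0.021,0,0,0],
])

```text
clock: 13.8
position: [0.5548, -0.0644, 0.1613]
ee_rot: [-180.0, -0.0, 97.1]
force: [0.9, -2.2, -2.0]
gripper_width: 0.0235
```

Request:
apply_moves([
  [0,-0.001,0.0,0.021,0,0,0],
  [0,0.0,0.0,0.02,0,0,0],
  [0,0.003,0.001,0.021,0,0,0],
])

```text
clock: 14.1
position: [0.5555, -0.0642, 0.1768]
ee_rot: [-180.0, 0.0, 97.1]
force: [0.8, -3.8, -2.6]
gripper_width: 0.0235
```

Request:
apply_moves([
  [0,0.005,0.0,0.02,0,0,0],
  [0,0.007,0.001,0.02,0,0,0],
  [0,0.009,0.001,0.019,0,0,0],
])

```text
clock: 14.4
position: [0.5608, -0.0636, 0.1915]
ee_rot: [-180.0, 0.0, 97.1]
force: [0.6, -2.2, -4.1]
gripper_width: 0.0229
```

```bash
cat > data.py <<'E'
import numpy as np
D=np.array([[.5784,.2097,-2.7,-.4,-4.0],[.5928,.2157,-4.8,-.8,-3.2],[.6132,.2161,-6.2,-2,1.5],[.6278,.2109,-7.4,-1.7,3.7],[.6402,.2014,-7.5,-1.8,6.3],[.6489,.1888,-8.1,-1.3,7.6],[.6535,.1738,-6.9,-2.3,8.1],[.6533,.1586,-6.2,-2.1,11],[.6487,.1442,-5.8,-1.5,14],[.6404,.1325,-.2,-.9,13.6],[.6296,.1239,5.3,-.2,7.8],[.6152,.1184,9.5,-2.2,-6.5],[.597,.1177,4,-1.4,-10.1],[.5801,.1233,1.5,-1.8,-5.1],[.5675,.1333,.8,-2.6,-3.1],[.559,.1462,.6,-3.1,-3.6],[.5548,.1613,.9,-2.2,-2],[.5555,.1768,.8,-3.8,-2.6],[.5608,.1915,.6,-2.2,-4.1]])
y=.1239
E
python3 - <<'E'
from data import *
from scipy.optimize import least_squares
X=D[:,0]/np.cos(y);Z=D[:,1]
c=least_squares(lambda c:np.hypot(X-c[0],Z-c[1])-c[2],[.61,.166,.05]).x; print(c, c[0]*np.cos(y), (np.hypot(X-c[0],Z-c[1])*1e3).round(1))
ph=np.unwrap(np.arctan2(Z-c[1],X-c[0]))
Fl=D[:,2]*np.cos(y)+D[:,3]*np.sin(y)
Ft=-(-np.sin(ph)*Fl+np.cos(ph)*D[:,4])  # applied on crank, +phi dir
Fr=-(np.cos(ph)*Fl+np.sin(ph)*D[:,4])
A=np.c_[np.ones(len(ph)),np.cos(ph),np.sin(ph)]
T=Ft*c[2]
co=np.linalg.lstsq(A,T,rcond=None)[0]
for r in zip(np.degrees(ph).round(0),T.round(3),(A@co).round(3),Fr.round(1)):print(*r)
# applied torque(+phi) = -Drag + G(phi); gravity G = +m g r cos(alpha), alpha=phi+off (heavy dir)
print(co,np.hypot(co[1],co[2]),"off deg",np.degrees(np.arctan2(-co[2],co[1])))
E
```

```text
[0.60890871 0.16698414 0.05004877] 0.6042409402722617 [50.  50.1 49.9 49.9 50.  50.  50.1 50.1 50.3 50.2 50.1 49.8 49.8 50.
 50.1 50.1 50.1 50.1 50.2]
121.0 -0.221 -0.219 2.0
103.0 -0.274 -0.277 2.0
80.0 -0.329 -0.358 -0.3
62.0 -0.421 -0.416 0.3
44.0 -0.493 -0.463 1.2
26.0 -0.521 -0.496 4.1
8.0 -0.45 -0.511 6.0
-10.0 -0.489 -0.507 8.2
-27.0 -0.49 -0.486 11.6
-43.0 -0.484 -0.452 9.6
-59.0 -0.424 -0.408 4.0
-77.0 -0.375 -0.35 -8.4
-98.0 -0.262 -0.277 -9.4
-119.0 -0.18 -0.211 -3.8
-138.0 -0.131 -0.162 -1.7
-155.0 -0.168 -0.131 -1.3
-173.0 -0.103 -0.117 0.4
-191.0 -0.124 -0.122 0.8
-209.0 -0.171 -0.146 2.3
[-0.31421518 -0.19747252 -0.00848749] 0.19765483430659272 off deg 177.53890573077217
```

Request:
apply_moves([
  [0,-0.009,-0.001,-0.019,0,0,0],
  [0,-0.007,-0.001,-0.02,0,0,0],
  [0,-0.005,0.0,-0.02,0,0,0],
  [0,-0.003,-0.001,-0.021,0,0,0],
  [0,0.0,0.0,-0.02,0,0,0],
])

```text
clock: 14.9
position: [0.5546, -0.0645, 0.167]
ee_rot: [180.0, 0.0, 97.1]
force: [-3.7, -3.1, 10.0]
gripper_width: 0.0232
```

Request:
apply_moves([
  [0,0.001,0.0,-0.021,0,0,0],
  [0,0.004,0.001,-0.021,0,0,0],
  [0,0.005,0.001,-0.02,0,0,0],
  [0,0.008,0.001,-0.02,0,0,0],
])

```text
clock: 15.3
position: [0.559, -0.0638, 0.1463]
ee_rot: [-180.0, 0.0, 97.1]
force: [-3.6, -4.2, 8.7]
gripper_width: 0.0235
```

Request:
apply_moves([
  [0,0.01,0.001,-0.018,0,0,0],
  [0,0.011,0.001,-0.017,0,0,0],
  [0,0.014,0.002,-0.016,0,0,0],
  [0,0.015,0.002,-0.015,0,0,0],
])

```text
clock: 15.7
position: [0.5711, -0.0623, 0.1296]
ee_rot: [-179.9, 0.0, 97.1]
force: [-4.5, -3.7, 8.4]
gripper_width: 0.0232
```

Request:
apply_moves([
  [0,0.016,0.002,-0.013,0,0,0],
  [0,0.018,0.002,-0.011,0,0,0],
  [0,0.018,0.002,-0.009,0,0,0],
  [0,0.02,0.003,-0.007,0,0,0],
])

```text
clock: 16.1
position: [0.5886, -0.0601, 0.1194]
ee_rot: [-179.8, 0.0, 97.1]
force: [-5.1, -4.0, 6.0]
gripper_width: 0.0231
```

Request:
apply_moves([
  [0,0.02,0.002,-0.005,0,0,0],
  [0,0.021,0.003,-0.003,0,0,0],
  [0,0.02,0.002,-0.001,0,0,0],
  [0,0.021,0.003,0.001,0,0,0],
])

```text
clock: 16.5
position: [0.6086, -0.0577, 0.117]
ee_rot: [-179.8, 0.0, 97.1]
force: [-6.2, -3.2, 4.2]
gripper_width: 0.0231
```

Request:
apply_moves([
  [0,0.021,0.003,0.004,0,0,0],
  [0,0.02,0.002,0.006,0,0,0],
  [0,0.019,0.002,0.008,0,0,0],
  [0,0.018,0.003,0.01,0,0,0],
])

```text
clock: 16.9
position: [0.6287, -0.0552, 0.1235]
ee_rot: [-179.8, 0.0, 97.1]
force: [-2.8, -4.1, -3.6]
gripper_width: 0.0235
```

Request:
apply_moves([
  [0,0.017,0.002,0.011,0,0,0],
  [0,0.016,0.002,0.014,0,0,0],
  [0,0.015,0.002,0.015,0,0,0],
  [0,0.013,0.001,0.016,0,0,0],
])

```text
clock: 17.3
position: [0.6452, -0.0531, 0.1386]
ee_rot: [-180.0, 0.0, 97.1]
force: [-4.6, -3.3, -0.2]
gripper_width: 0.0232
```

Request:
apply_moves([
  [0,0.011,0.002,0.018,0,0,0],
  [0,0.009,0.001,0.019,0,0,0],
  [0,0.007,0.001,0.02,0,0,0],
  [0,0.005,0.0,0.02,0,0,0],
])

```text
clock: 17.7
position: [0.6531, -0.0521, 0.158]
ee_rot: [-180.0, 0.0, 97.1]
force: [-4.1, -3.5, -1.4]
gripper_width: 0.0232
```

Request:
apply_moves([
  [0,0.003,0.001,0.021,0,0,0],
  [0,0.0,0.0,0.02,0,0,0],
  [0,-0.001,0.0,0.021,0,0,0],
  [0,-0.004,-0.001,0.021,0,0,0],
])

```text
clock: 18.1
position: [0.6525, -0.0522, 0.1786]
ee_rot: [180.0, 0.0, 97.1]
force: [-3.6, -4.5, -2.5]
gripper_width: 0.0233
```

Request:
apply_moves([
  [0,-0.005,-0.001,0.02,0,0,0],
  [0,-0.008,-0.001,0.02,0,0,0],
  [0,-0.01,-0.001,0.018,0,0,0],
  [0,-0.011,-0.001,0.017,0,0,0],
])

```text
clock: 18.5
position: [0.6439, -0.0533, 0.1972]
ee_rot: [180.0, 0.0, 97.1]
force: [-1.9, -5.0, -6.0]
gripper_width: 0.0225
```

Request:
apply_moves([
  [0,-0.014,-0.002,0.016,0,0,0],
  [0,-0.015,-0.002,0.015,0,0,0],
  [0,-0.016,-0.002,0.013,0,0,0],
  [0,-0.018,-0.002,0.011,0,0,0],
])

```text
clock: 18.9
position: [0.6283, -0.0552, 0.2109]
ee_rot: [180.0, 0.0, 97.1]
force: [1.2, -4.1, -8.3]
gripper_width: 0.0233
```

Request:
apply_moves([
  [0,-0.018,-0.002,0.009,0,0,0],
  [0,-0.02,-0.003,0.007,0,0,0],
  [0,-0.02,-0.002,0.005,0,0,0],
])

```text
clock: 19.2
position: [0.6141, -0.0569, 0.2162]
ee_rot: [179.9, 0.0, 97.1]
force: [4.2, -5.0, -9.2]
gripper_width: 0.0228
```

Run:
```python
from data import *
B=np.array([[.5546,.167,-3.7,-3.1,10],[.559,.1463,-3.6,-4.2,8.7],[.5711,.1296,-4.5,-3.7,8.4],[.5886,.1194,-5.1,-4,6],[.6086,.117,-6.2,-3.2,4.2],[.6287,.1235,-2.8,-4.1,-3.6],[.6452,.1386,-4.6,-3.3,-.2],[.6531,.158,-4.1,-3.5,-1.4],[.6525,.1786,-3.6,-4.5,-2.5],[.6439,.1972,-1.9,-5,-6],[.6283,.2109,1.2,-4.1,-8.3],[.6141,.2162,4.2,-5,-9.2]])
cx,cz,R=.60891,.16698,.05
def an(D):
    X=D[:,0]/np.cos(y);Z=D[:,1]; ph=np.arctan2(Z-cz,X-cx)
    Fl=D[:,2]*np.cos(y)+D[:,3]*np.sin(y)
    return ph,-(-np.sin(ph)*Fl+np.cos(ph)*D[:,4])*R
p1,t1=an(D);p2,t2=an(B)
def sol(p,t,s):
    A=np.c_[s,np.cos(p),np.sin(p)]; co,*_=np.linalg.lstsq(A,t,rcond=None); r=t-A@co
    print(co.round(3),np.hypot(*co[1:]).round(3),"bottom phi",(-90-np.degrees(np.arctan2(-co[2],co[1])))%360,"rms",r.std().round(3))
sol(p1,t1,-np.ones(len(p1)));sol(p2,t2,np.ones(len(p2)))
sol(np.r_[p1,p2],np.r_[t1,t2],np.r_[-np.ones(len(p1)),np.ones(len(p2))])
print(np.c_[np.degrees(p2),t2].round(3), np.degrees(p2[-1]))
```

```text
[ 0.314 -0.197 -0.008] 0.197 bottom phi 92.45905781512721 rms 0.026
[ 0.309 -0.199 -0.004] 0.199 bottom phi 91.24705872515312 rms 0.018
[ 0.312 -0.198 -0.006] 0.198 bottom phi 91.87324066900351 rms 0.023
[[ 1.79977e+02  5.00000e-01]
 [-1.55601e+02  4.81000e-01]
 [-1.31780e+02  4.63000e-01]
 [-1.08330e+02  3.58000e-01]
 [-8.49790e+01  3.08000e-01]
 [-6.04530e+01  2.32000e-01]
 [-3.45120e+01  1.49000e-01]
 [-1.03370e+01  1.09000e-01]
 [ 1.34390e+01  7.40000e-02]
 [ 3.70960e+01  1.64000e-01]
 [ 6.11020e+01  2.30000e-01]
 [ 7.85890e+01  2.65000e-01]] 78.58944614871207
```

Request:
apply_moves([
  [0,-0.021,-0.003,0.003,0,0,0],
  [0,-0.02,-0.002,0.001,0,0,0],
  [0,0,0,0,0,0,0],
  [0,0,0,0,0,0,0],
  [0,0,0,0,0,0,0],
])

```text
clock: 19.7
position: [0.6033, -0.0582, 0.2171]
ee_rot: [180.0, 0.0, 97.1]
force: [1.0, -5.7, -3.6]
gripper_width: 0.0231
```

Run:
```python
from h import *
for i in range(2):
    im=get_image(["side","top"][i]); s=read_state(); print(np.round(np.r_[s["force"],s["torque"]],2),s["position"],s["qvel"].round(2),s["gripper_width"],s["clock"])
    print("phi",np.degrees(np.arctan2(s["position"][2]-.16698,s["position"][0]/np.cos(.1239)-.60891)))
    cv2.imwrite(f"pics/f{i}.png",im[:,:,::-1])
```

```text
[ 0.87 -4.69 -2.84 -1.1  -0.17  0.07] [ 0.6033701  -0.0582674   0.21707633] [-0.06  0.05 -0.09  0.04  0.05  0.01 -0.01] 0.023291179872983035 19.75
phi 91.00506429806785
[ 0.32 -5.06 -3.83 -1.12 -0.18  0.02] [ 0.60333381 -0.05827877  0.21706481] [-0.07  0.01  0.    0.02 -0.05  0.03 -0.02] 0.023089544099518553 19.8
phi 91.0471120351943
```

View pics/f0.png

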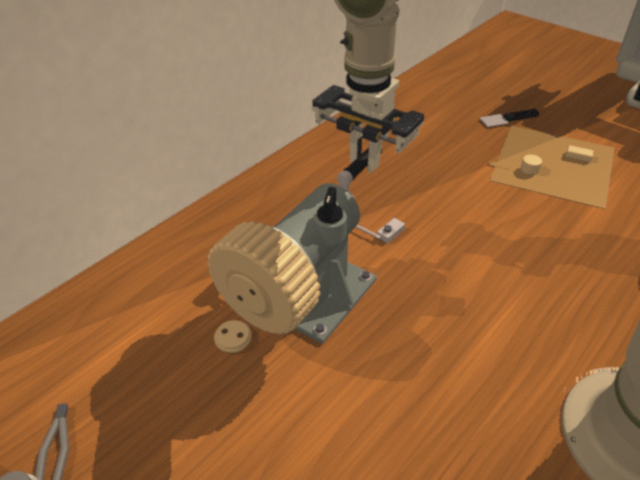

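View pics/f1.png

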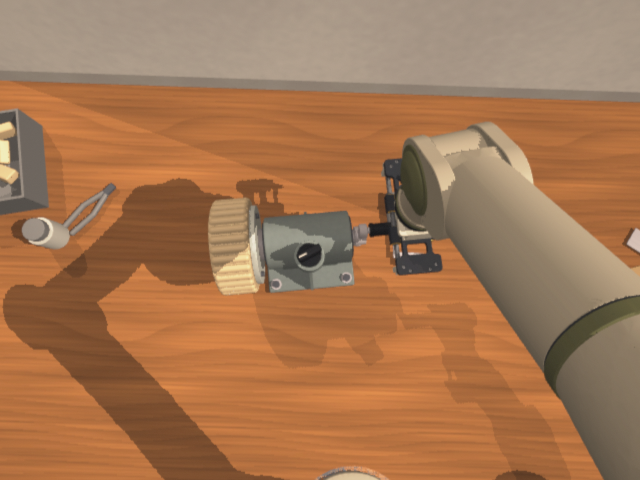

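The side view shows the handle held at the top of its circle (about 355,168), with the counterweight (390,230) and plug (233,336) where they were. The top view shows the knob (309,255) turned past its click. The arm is still, so I'm handing in.

Run:
```python
from rig import *
print(hand_in())
```

```text
the job is handed in; nothing more can be done
None
```

The brake is off, the drum's heavy side is at the bottom, and I handed in at 19.8 s while still gripping the crank handle.

- **Brake:** I turned the knob clockwise about 64°. With the starting angle read from the picture, that puts it near 1.2 rad, and the last top view shows it still there.
- **Finding the heavy side:** I turned the crank a full turn one way and most of a turn back, reading the effort as I went. The two directions put the bottom at crank angles of 92.5° and 91.2°, and the combined fit gave 91.9°. The imbalance came out at 0.198 N m, inside the stated range.
- **Final state:** The crank was left at 91.0°, about 1° from the estimate, with the arm still and the fingers at 23 mm on the handle (grip set to 35 N).
- **Loose things:** In the last side view the plug and the visible part of the counterweight and deburring tool look unmoved. The top view couldn't confirm the counterweight and deburring tool, because the gripper hides them there.
- **What disagreed:** The measured drag was 0.31 N m, against the stated 0.25 or so. There were also off-path forces of up to about 12 N near the bottom of the circle. A steady sideways force of about 5 N along the handle remained at the end. None of these changed the agreement between the two directions.

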